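Lay out a ratchet set in the kitting tray

ROBOT

A 6-joint arm with a two-finger parallel gripper is mounted at the origin on the work surface. World frame = base frame: x ahead of the robot, y to its left, z up, the work surface at z = 0. Lengths are in mm, angles in rad, forces in N, time in s.
With the tool pointing down it reaches from about 200 to 875 mm from the base axis. Payload 3.4 kg.
Tool frame: the origin (TCP) lies midway between the tips of the shut fingers; the grasp point (between the pads) lies 19 mm behind it; z points along the fingers, y is the line along which they close (so a half turn about z gives the same grasp; the last joint's range is limited). The gripper opens to 94 mm and grips with 3 to 60 N. Pads are 16 mm wide; open, the fingers measure 119 mm over their backs; the gripper's body (75 mm by 177 mm) begins 78 mm behind the grasp point.
Start: joints at [-1.428, 0.276, 1.505, -0, 1.361, -0.121], TCP at [149.93, -555.148, 178.593] pointing down, gripper open.
Joint ranges: [-2.89, 2.89], [-0.75, 2.08], [0.22, 2.7], [-1.18, 4.32], [0.11, 2.71], [-2.7, 2.7]. Speed limits (rad/s): [2.57, 2.57, 3.14, 3.14, 3.14, 3.14].

INTERFACE

Orientations are given as a unit quaternion [x, y, z, w].
In Python, from rig import * gives the robot as it stands. Calls block until the motion is done:
- move_to(position, orientation): joint-space move of the TCP to a pose.
- movel(position, max_speed=150, rot=None, force_limit=None): straight line of the TCP; rot=None keeps the orientation; max_speed is the mean speed in mm/s. With force_limit (N) it stops when the force on the tool has changed by that much, and returns True; else False.
- move_joints(angles): joint-space move.
- release() and grab(squeeze=None): open the fingers fully, or close them until they stop; squeeze is the grip in N (None keeps the last).
- wait(seconds).
- inverse_kinematics(position, orientation): joint angles nearest the present ones, or None.
- sense(): the state.
- camera(name): name is "side" or "top" or "wrist"; returns a dict with "color" (384x512x3 uint8, blue, green, red), "K" (3x3 intrinsics, pixels), "rvec" (rotation vector, rad) and "tvec" (3), from world to camera coordinates, as OpenCV has them. Camera axes: x right, y down, z forward; pixel columns grow to the right and rows downward; lengths in mm; the calibration is good to about 2 mm. A picture is of the moment at which its call begins. There is no depth.
A pose or a line that the arm cannot do raises MotionError and nothing moves.
- job_done(): hands the job in; it is judged then, once.
Trained networks look in a picture, given as the dict that the camera call returned (one of the last four; its "shot" number tells which), for a name from the list of things; names that differ only in an ending like _2 or _b are one class to them, and where a whole thing is asked for, a point or a joint stands for the part that bears it (a point fixed in the world has none). Each returns a list of dicts, best first, with "conf" (0 to 1); they miss things now and then, are a little off and sometimes report something else, mostly with a low value. They report only what shows in the picture. A call takes as long as a camera call. They do not tell look-alikes from the thing itself.
- find_in(picture, target): "xyz" ([x, y, z] in mm, in world coordinates, good to about 4 mm: the middle of the surface that is visible of it).
- mark_of(picture, target): "xyz" ([x, y, z] in mm, in world coordinates, good to about 4 mm: a listed point, or the origin of a listed thing).
The state is a dict: "t": time; "joint_positions": joint angles; "dq": joint speeds; "effort": joint torques, N m; "position": TCP position; "orientation": TCP orientation; "wrist_force": force on the tool from outside, world axes, zero at the start; "torque": the same for the moment, N m; "width": opening from 0.0 (shut) to 1.0 (fully open); "grasp_force": force on a finger pad.
Only numpy, scipy, OpenCV 4.12 (cv2) and the standard library are available. Lean on these libraries where they do the work, as an engineer would, in place of code of your own. Each camera call takes 0.05 s, during which the arm holds its last target. There are 200 camera calls.

TASK

From the parts lying about on the bench, lay out one ratchet set in the blue kitting tray, each part set down in the nest made for it: the one-eared ring flat over the post with its ear lying on the ear of the grey pad, the toothed wheel flat in the round recess with its hub up, the pawl flat in the rectangular pocket, and the long hammer-head pin down in both V-saddles, about centred, with its head either way. The two-eared ring and the short pin belong to another model: leave them where they lie on the bench.

Things in the scene. Friction and masses are not known exactly. Their poses are not given: they have to be found in the camera images.
- ring_one: One-eared ring (wanted): flat aluminium ring, outside diameter 52 mm, bore 30, 14 high, one ear on its rim, 18 wide, 10 high, tip 43 from the ring's centre. Origin at underside level, midway between the ring's centre (17 mm along +x from the origin) and the hole in the ear (17 mm along -x). +z up.
- wheel: Ratchet wheel (wanted): black plastic toothed wheel, 46 mm over the teeth, 8 thick, lying flat, with a round hub to grip (diameter 20) standing up from 8 to 24 above the underside. Origin: centre of the underside, +z up.
- pawl: Pawl (wanted): dark steel bar 60 mm long, 18 wide, 16 high, with a round eye (diameter 22) at its -x end and a nose hooked to +y (16 off the centre line) at its +x end; its sides are parallel, 18 apart, for 12 either side of the middle. Origin: mid-length, underside; +x along it, +z up.
- pin_long: Long hammer-head pin (wanted): steel shaft of diameter 16 mm, overall length 100, with a flat cross head at its -x end (8 thick, 30 wide, 16 high), lying level; it does not roll. Origin on the shaft's axis at half the overall length, 8 above the table; +x along the shaft away from the head.
- ring_two: Two-eared ring (leave): as the one-eared ring, but with two ears facing away from each other, along -x and +x, 86 mm over both. Origin: centre of the ring's underside.
- pin_short: Short hammer-head pin (leave): shaft and head as on the long pin, but only 60 mm overall. Origin on the axis at half its length, 8 above the table.
- nest_ring: Ring nest: white plate 92 x 92 x 8 mm with a grey pad, 4 high, shaped like the one-eared ring (disc of 54, ear 20 wide pointing to the nest's -x, reaching 44 out) and a post of diameter 12 in the middle, its tip 26 above the origin. The ring lies on the pad with its underside 12 above the origin. Origin of every nest: centre of the plate's underside, 4 above the table; +z up.
- nest_wheel: Wheel nest: white plate 92 x 92 x 8 mm with a round recess of diameter 62, 5 deep, floor 3 above the origin (centre of the plate's underside). The four nests stand fixed in a dark blue tray, 208 square, rim 12 above the table, in a 2 x 2 pattern of 100 mm pitch, all at the tray's yaw; which is in which quarter varies.
- nest_pawl: Pawl nest: white plate 92 x 92 x 8 mm with a rectangular pocket 80 (along the nest's x) by 48 (along y), 5 deep, floor 3 above the origin. Origin: centre of the plate's underside.
- nest_pin: Pin nest: white plate 92 x 92 x 8 mm with two V-saddles, each 6 thick, at x = -26 and x = +26 (46 free between them for fingers); the 90 degree Vs are 36 wide at the top, 33 above the origin. The pin lies in both along the nest's x, its axis 26 above the origin, its head outside the saddles at either end. Origin: centre of the plate's underside.
There are look-alikes about, which are no part of the job. Leave any pink look-alike of the pin_long alone. Of the things that look like the wheel, take the one that is farthest from the robot's base at the start.

How it is judged:
By the outcome, as a careful person would: the job done as asked, in the order asked, and still so for the second after the job is handed in, with the robot touching nothing.
It also fails if it takes over 104 s, if anything falls off the work surface, if the arm or the gripper's body presses on something with over 40 N, if the wrist force passes 120 N, or if a joint passes its speed limit or range.

## Working session

There is one attempt and no reset: what is moved stays moved. The work goes in short steps, each a Python script; the robot and the scene stay as the last script left them, time stands still between calls to the robot, and variables do not carry over. Pictures are saved under pics/ and viewed, at most 14 in all, crops included, and the job is handed in when it is done.

```bash
mkdir -p pics; ls
python3 - <<'E'
from rig import *
import cv2
for n in ("top","side"):
    p=camera(n); cv2.imwrite(f"pics/{n}0.png",cv2.resize(p["color"],None,fx=1.5,fy=1.5,interpolation=cv2.INTER_CUBIC))
    print(n,p["K"],p["rvec"],p["tvec"])
    for t in "ring_one wheel pawl pin_long ring_two pin_short nest_ring nest_wheel nest_pawl nest_pin".split():
        for d in mark_of(p,t)[:4]: print(t,[round(float(v)) for v in d["xyz"]],round(d["conf"],2))
print(sense())
E
```

```text
pics
top [[459.51574484   0.         248.47866703]
 [  0.         459.51574484 196.30029731]
 [  0.           0.           1.        ]] [ 2.13039579 -2.1571693   0.15194944] [ -16.29404309  401.5649829  1105.71757268]
ring_one [457, -53, -5] 0.49
wheel [404, 54, 0] 0.67
wheel [619, 231, 3] 0.55
wheel [585, -31, 0] 0.48
pawl [444, -191, 1] 0.76
pin_long [439, -321, 10] 0.73
ring_two [616, 232, 5] 0.69
ring_two [624, -189, 0] 0.58
pin_short [612, -346, 5] 0.63
nest_ring [623, 127, 2] 0.79
nest_wheel [621, 230, 0] 0.76
nest_pawl [522, 232, 5] 0.87
nest_pin [515, 130, 1] 0.61
nest_pin [458, -53, -2] 0.58
side [[436.76477596   0.         256.59786068]
 [  0.         436.76477596 189.51088732]
 [  0.           0.           1.        ]] [ 2.09679396 -0.16806622  0.11478781] [-396.44384832   79.30070251 1063.5792861 ]
ring_one [464, -52, 0] 0.49
wheel [584, -36, 4] 0.47
wheel [398, 56, 1] 0.47
pawl [441, -197, 4] 0.61
pawl [582, -37, 2] 0.25
pin_long [442, -323, 6] 0.96
pin_long [181, -338, 7] 0.58
pin_long [583, -35, 4] 0.5
ring_two [623, -190, 3] 0.78
nest_ring [614, 130, 5] 0.61
nest_ring [442, -195, 3] 0.23
nest_wheel [621, 228, 8] 0.83
nest_pawl [517, 231, 9] 0.65
nest_pin [516, 128, -1] 0.72
{'t': 1.1, 'joint_positions': array([-1.42797614e+00,  2.75901409e-01,  1.50493775e+00,  1.95725624e-05,
        1.36070022e+00, -1.21020991e-01]), 'dq': array([-5.29512575e-05,  1.23953431e-03, -6.06754360e-04, -5.54168866e-04,
       -3.30798369e-04, -7.83575541e-04]), 'effort': array([ 2.20656984e-03, -4.04471648e+01, -2.37504029e+01,  7.02684419e-02,
        2.52017600e-02, -1.08541536e-05]), 'position': array([ 149.94808193, -555.12218347,  178.57713347]), 'orientation': array([9.91311359e-01, 1.31536264e-01, 9.86088925e-06, 2.65299122e-05]), 'wrist_force': array([-0.22788786, -0.06268183, -0.10617984]), 'torque': array([-0.03276072,  0.01137836,  0.01234564]), 'grasp_force': 0.0, 'width': 0.9996345828012169}
```

View pics/top0.png

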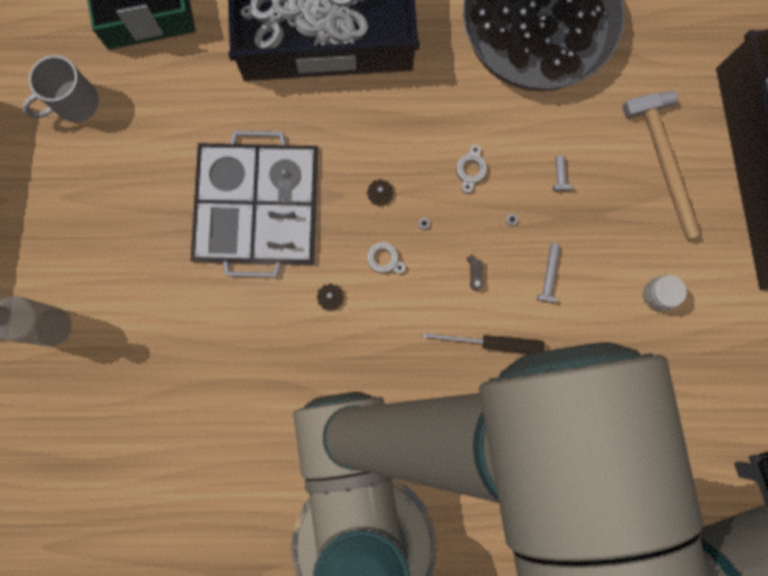

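View pics/side0.png

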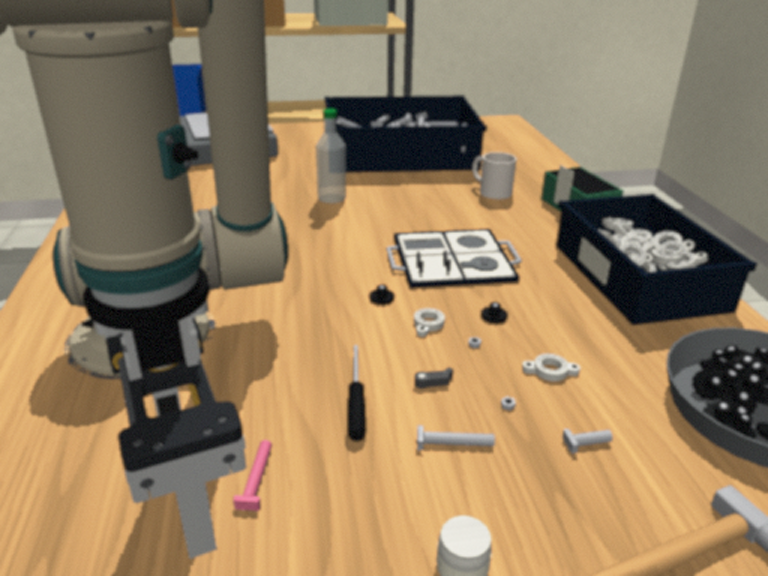

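Candidates in the top picture: wheel at (380,192), 586 mm from the base, or (330,297), 404 mm away, so I take the first. One-eared ring at (385,259), against the two-eared one at (471,170). Long grey pin at (550,272), against the short one at (562,172) and the pink one in the side view at (255,475). The only pawl is at (476,272). Tray quarters: wheel nest upper left, ring nest upper right, pawl nest lower left, pin nest lower right. Next I take close views, rectified to world coordinates.

```bash
cat > h.py <<'E'
from rig import *
import cv2, numpy as np
def q(yaw):  # tool down; finger line (y) at world angle yaw-90deg
    return [np.cos(yaw/2),np.sin(yaw/2),0,0]
def rect(p,cx,cy,w,h,z,s=2.0):
    """world top-down, image right = +x, up = +y, s px/mm"""
    u,v=np.meshgrid(np.arange(int(w*s)),np.arange(int(h*s)))
    P=np.stack([cx-w/2+u/s,cy+h/2-v/s,np.full(u.shape,float(z))],-1).reshape(-1,1,3)
    m=cv2.projectPoints(P,p["rvec"],p["tvec"],p["K"],None)[0].reshape(*u.shape,2).astype(np.float32)
    return cv2.remap(p["color"],m[...,0],m[...,1],cv2.INTER_CUBIC)
E
python3 - <<'E'
from h import *
for n,(x,y) in dict(parts=(480,-180),tray=(500,160)).items():
    move_to([x,y,400],q(0)); p=camera("wrist")
    c=cv2.projectPoints(np.array([[x,y,0.]]),p["rvec"],p["tvec"],p["K"],None)[0]; print(n,c, sense()["t"], p["K"][0,0], -cv2.Rodrigues(p["rvec"])[0].T@p["tvec"])
    if n=="parts": img=rect(p,520,-190,300,380,8,1.5)
    else: img=rect(p,570,180,260,260,10,2.2)
    cv2.imwrite(f"pics/{n}.png",img)
    for t in "ring_one wheel pawl pin_long nest_ring nest_wheel nest_pawl nest_pin".split():
        for d in mark_of(p,t)[:3]: print(t,[round(float(v)) for v in d["xyz"]],round(d["conf"],2))
E
```

```text
parts [[[255.10794494 147.31598602]]] 3.125 296.80387015169003 [ 563.94600238 -181.5860157   604.92218435]
ring_one [459, -49, -4] 0.61
ring_one [586, -36, 1] 0.53
ring_one [624, -192, 0] 0.52
wheel [586, -34, -2] 0.67
wheel [407, 52, 1] 0.59
pawl [441, -193, 3] 0.77
pin_long [439, -317, 7] 0.8
pin_long [182, -341, 9] 0.68
nest_ring [618, 124, 2] 0.61
nest_wheel [619, 230, 4] 0.83
nest_pawl [523, 230, -2] 0.77
tray [[[254.82405532 147.78807244]]] 4.8583 296.80387015169003 [584.21416948 158.38123359 605.6111077 ]
ring_one [458, -50, -3] 0.84
ring_one [617, 128, 4] 0.37
wheel [584, -33, 1] 0.85
wheel [407, 53, -1] 0.75
wheel [616, 124, 4] 0.36
pawl [442, -194, -3] 0.55
pawl [586, -36, -1] 0.37
pin_long [438, -320, 7] 0.77
pin_long [619, 228, 4] 0.74
pin_long [456, -46, -2] 0.45
nest_ring [617, 125, 2] 0.78
nest_wheel [616, 228, 5] 0.6
nest_pawl [521, 228, 2] 0.8
nest_pin [514, 132, 3] 0.91
```

View pics/parts.png

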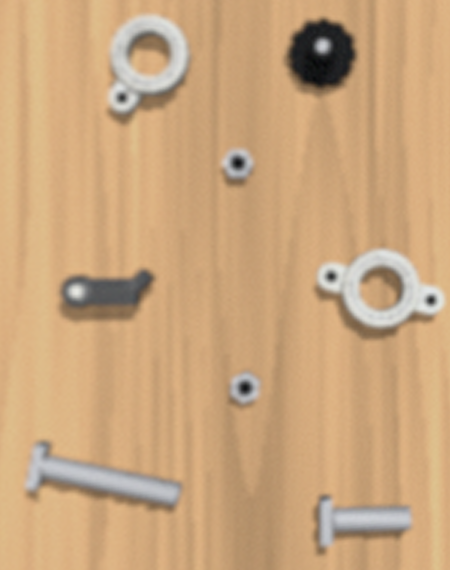

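View pics/tray.png

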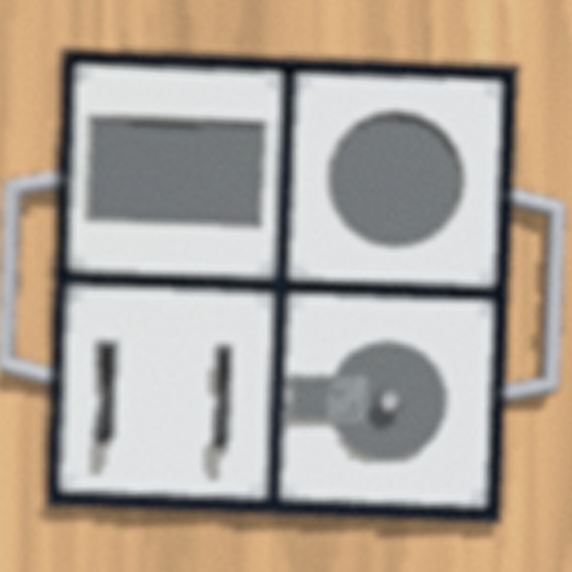

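Ring, wheel, pawl and pin are clear in the rectified parts view (ring centre (149,55), wheel (321,55), pawl eye (77,291), pin middle (106,480)). In the tray view the tray centre is (282,287), at yaw about -2.3°. The tolerances are generous, so I start with the ring and then the wheel.

```bash
cat >> h.py <<'E'
TY=np.radians(-2.3); TC=np.array([568.2,179.5])
def nest(i,j,dx=0,dy=0):
    c,s=np.cos(TY),np.sin(TY); return TC+np.array([[c,-s],[s,c]])@np.array([50*i+dx,50*j+dy])
def pick(xy,z,yaw,sq=25,hi=90):
    move_to([*xy,hi],q(yaw)); release(); movel([*xy,z+15],200); movel([*xy,z],60,force_limit=15)
    grab(sq); wait(.2); movel([*xy,hi],200)
    s=sense(); print("picked",s["t"],"width",s["width"]*94,"gf",s["grasp_force"])
def place(xy,z,yaw,hi=90):
    move_to([*xy,hi],q(yaw)); movel([*xy,z+12],150)
    print("contact",movel([*xy,z-1],30,force_limit=6),sense()["position"])
    wait(.2); release(); wait(.2); movel([*xy,hi],200); print(sense()["t"])
E
python3 - <<'E'
from h import *
pick([470,-38],4,np.radians(57.8)); place(nest(1,-1),20,TY)
pick([584.5,-35.5],10,0); place(nest(1,1),17,TY)
x,y=nest(0,0)-[80,0]; move_to([x,y,330],q(TY)); p=camera("wrist"); cv2.imwrite("pics/chk1.png",rect(p,568,180,240,240,20,2))
E
```

```text
picked 9.9667 width 0.26965588601540463 gf 0.0
contact False [616.11738094 127.55492527  18.91625849]
14.6833
picked 18.6417 width -0.0318632538274599 gf 0.0
contact False [620.09013535 227.52489789  15.8684038 ]
23.1833
```

View pics/chk1.png

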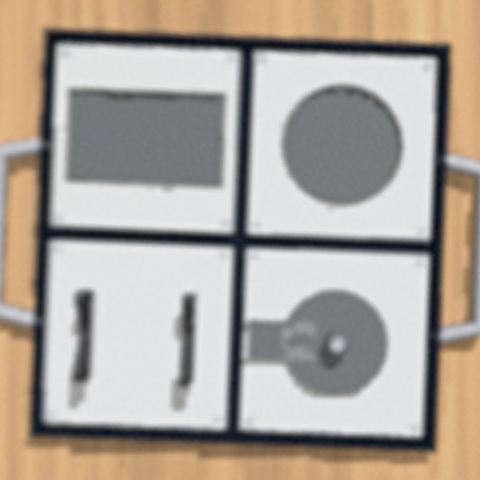

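Both grasps came up empty. I look at the parts again and watch the gripper while it closes.

Run:
```python
from h import *
move_to([440,-120,330],q(0)); p=camera("wrist"); a=rect(p,500,-40,220,150,10,2.5)
for t in ("ring_one","wheel"):
    for d in mark_of(p,t)[:3]: print(t,[round(float(v)) for v in d["xyz"]],round(d["conf"],2))
move_to([470,-38,90],q(np.radians(57.8)));movel([470,-38,4],150); 
p=camera("wrist");b=cv2.resize(p["color"],(400,300)); p=camera("side"); print(p["color"].shape)
c=cv2.projectPoints(np.array([[470,-38,10.]]),p["rvec"],p["tvec"],p["K"],None)[0].ravel().astype(int); print(c)
s=p["color"][c[1]-55:c[1]+20,c[0]-50:c[0]+50]; s=cv2.resize(s,(400,300),interpolation=cv2.INTER_CUBIC)
cv2.imwrite("pics/re.png",cv2.resize(a,(550,375)));cv2.imwrite("pics/fing.png",np.hstack([b,s]))
print(sense()["t"],sense()["width"],sense()["wrist_force"])
```

```text
ring_one [459, -47, -1] 0.81
wheel [584, -35, -1] 0.81
wheel [408, 52, 0] 0.62
(384, 512, 3)
[285 211]
27.4417 1.001522542189073 [-0.79008282  0.15977974  0.79272819]
```

View pics/re.png

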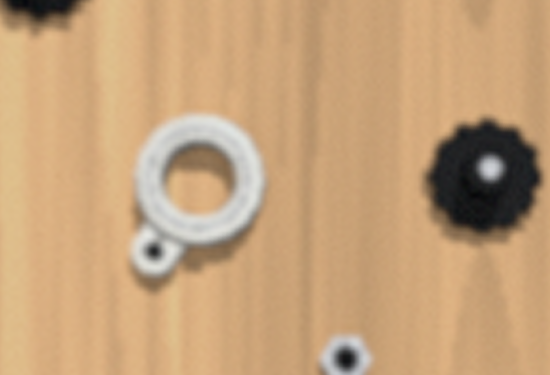

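View pics/fing.png

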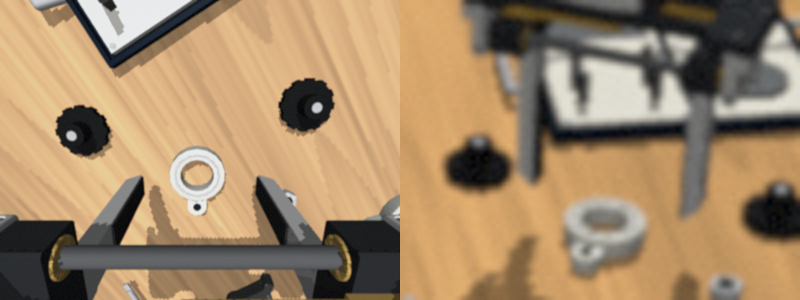

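The side view shows the open tips well above the bench though the TCP reads z=4, so I measure where the fingers really are, open and shut.

Run:
```python
from h import *
print(sense()["position"])
out=[]
movel([470,-38,60],200); movel([500,-110,60],200,rot=q(np.pi/2))
s=sense(); T=s["position"]
for w in ("open","shut"):
    if w=="shut": grab(10); print(sense()["width"])
    p=camera("side"); im=cv2.resize(p["color"],None,fx=4,fy=4,interpolation=cv2.INTER_CUBIC)
    g=lambda P:(cv2.projectPoints(np.array([P],float),p["rvec"],p["tvec"],p["K"],None)[0].ravel()*4).astype(int)
    for dz,col in ((0,(0,0,255)),(19,(0,255,0)),(50,(255,0,0))): cv2.circle(im,tuple(map(int,g(T+[0,0,dz]))),3,col,-1)
    c=g(T); out.append(im[c[1]-330:c[1]+150,c[0]-200:c[0]+200])
cv2.imwrite("pics/tcp.png",np.hstack(out)); print(T,s["t"])
```

```text
[471.33024243 -38.39582904   5.21149877]
0.00803359926849095
[ 498.69149999 -109.372057     58.70810655] 28.5833
```

View pics/tcp.png

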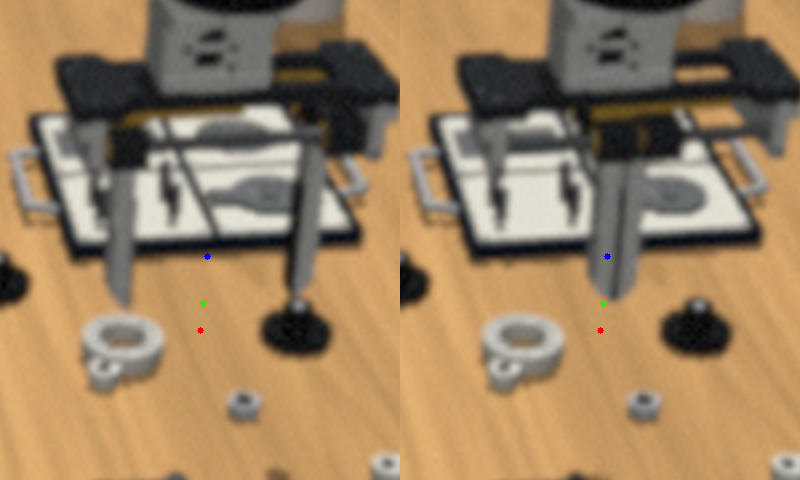

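The shut tips sit about 20 mm above the stated TCP, with some lateral shift too. I measure the real tip by touching down on bare bench and taking a picture there.

Run:
```python
from h import *
X=[520,-70]  # bare bench between ring, wheel and nut
movel([*X,30],200); print(movel([*X,-30],25,force_limit=5)); s=sense(); print(s["position"],s["orientation"],s["wrist_force"],s["t"])
out=[]
for n in ("side","wrist"):
    p=camera(n); T=s["position"]; k=6 if n=="side" else 4
    im=cv2.resize(p["color"],None,fx=k,fy=k,interpolation=cv2.INTER_CUBIC)
    g=lambda P:(cv2.projectPoints(np.array([P],float),p["rvec"],p["tvec"],p["K"],None)[0].ravel()*k).astype(int)
    for dx,dy,col in ((0,0,(0,0,255)),(20,0,(0,255,0)),(0,20,(255,0,0))): cv2.circle(im,tuple(map(int,g([T[0]+dx,T[1]+dy,0]))),3,col,-1)
    c=g([T[0],T[1],0]); c=[max(200,min(c[0],512*k-200)),max(200,min(c[1],384*k-200))]; out.append(im[c[1]-200:c[1]+200,c[0]-200:c[0]+200])
cv2.imwrite("pics/touch.png",np.hstack(out))
movel([*X,60],200)
```

```text
True
[519.99958875 -70.02397026 -26.63075557] [ 7.07109453e-01  7.07104103e-01 -5.76077897e-05 -7.76682946e-05] [-0.61089116 -0.08897093  5.0004038 ] 32.5417
```

View pics/touch.png

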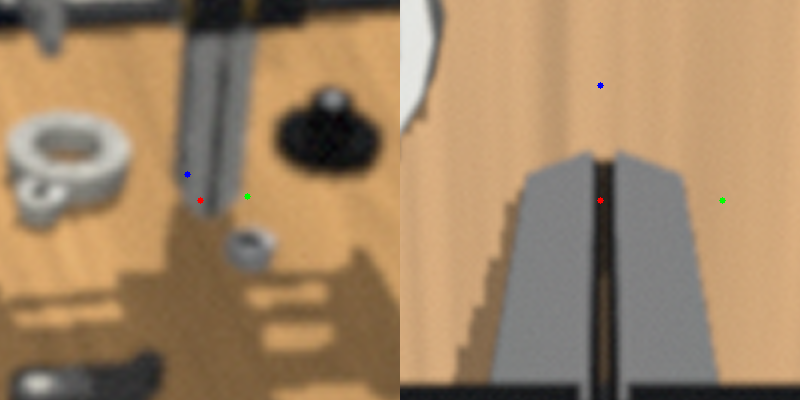

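Contact came at TCP z = -26.6 with the lateral position good, so the real fingertips are about 26 mm short of the stated TCP. I add that offset and redo the ring.

```bash
sed -i 's/^def pick(xy,z,yaw,sq=25,hi=90):/&\n    z-=26/; s/^def place(xy,z,yaw,hi=90):/&\n    z-=26/; s/hi=90/hi=60/g' h.py
python3 - <<'E'
from h import *
pick([470,-38],4,np.radians(57.8))
if sense()["width"]<.1: raise SystemExit("missed")
place(nest(1,-1),20,TY)
pick([584.5,-35.5],10.5,0)
if sense()["width"]<.1: raise SystemExit("missed")
place(nest(1,1),17.5,TY)
x,y=nest(0,0)-[80,0]; move_to([x,y,280],q(TY)); p=camera("wrist"); cv2.imwrite("pics/chk2.png",rect(p,568,180,240,240,20,2))
E
```

```text
picked 37.6833 width 51.486964119536296 gf 24.999818801879883
contact True [616.37751489 127.49711671  -6.36011784]
41.5833
picked 45.2167 width 19.179196791515903 gf 24.999906420707703
contact True [620.28505935 227.54695142  -8.98757969]
49.3417
```

View pics/chk2.png

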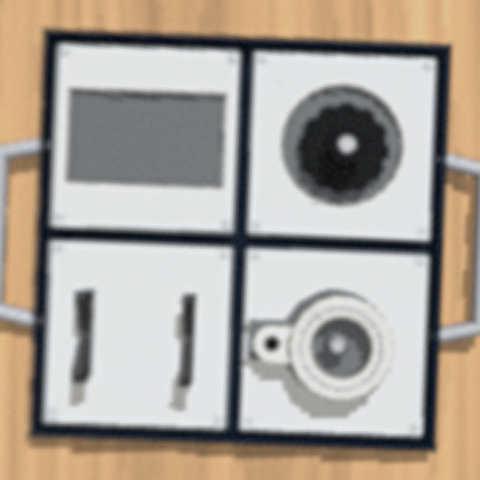

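Ring at (341,346) lies over its post with the ear on the pad's ear. The wheel sits in its recess, hub up, at (345,143). Next are the pawl and the pin.

Run:
```python
from h import *
pick([441,-194.5],8.5,0)
if sense()["width"]<.1: raise SystemExit("missed")
place(nest(-1,1,0,-2),15.5,TY)
pick([440,-319.5],3,np.radians(-10.6),35)
if sense()["width"]<.1: raise SystemExit("missed")
place(nest(-1,-1),25,TY)
x,y=nest(0,0)-[80,0]; move_to([x,y,280],q(TY)); p=camera("wrist"); a=cv2.resize(rect(p,568,180,240,240,20,2),(400,400))
p=camera("side");c=cv2.projectPoints(np.array([[568,180,20.]]),p["rvec"],p["tvec"],p["K"],None)[0].ravel().astype(int)
b=cv2.resize(p["color"][c[1]-45:c[1]+45,c[0]-45:c[0]+45],(400,400),interpolation=cv2.INTER_CUBIC)
cv2.imwrite("pics/chk3.png",np.hstack([a,b]))
```

```text
picked 55.0 width 17.56032151205581 gf 24.999876022338867
contact True [520.3936353  229.50795596 -10.65559151]
59.725
picked 64.7917 width 15.37648166227475 gf 34.96381759643555
contact True [516.79004564 132.21285756  -0.92668246]
69.5
```

View pics/chk3.png

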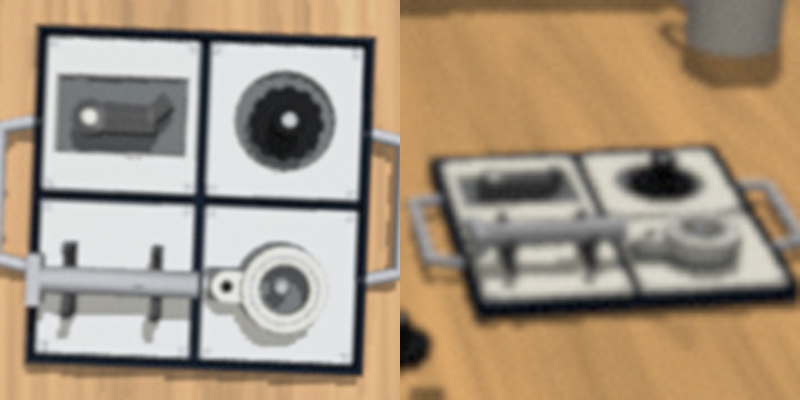

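All four parts are seated: pawl at (115,117) flat in its pocket, and the pin spans both saddles, from 27 to 200 with the saddles at 69 and 157, so it is centred. I hand the job in.

```bash
python3 -c "
from rig import *
print(job_done())"
```

```text
the job is handed in; nothing more can be done
None
```

The ratchet set is in the tray and handed in: one-eared ring, farthest wheel, pawl and long grey pin each look seated in their own nests, and I did not pick up any other part; the first two grasps came up empty because the real fingertips are about 26 mm short of the stated TCP, which I corrected.

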